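# Move the battery pack from charger to meter

## Robot

A 6-joint arm with a two-finger parallel gripper is mounted at the origin on a cart in front of the work surface, level with it; the furniture and walls round the work are solid. World frame = base frame: x ahead of the robot, y to its left, z up, the work surface at z = 0. Lengths are in m, angles in degrees, forces in N, time in s.
With the tool pointing down it reaches from about 0.25 to 0.725 m from the base axis. Payload 9.7 kg.
Tool frame: the origin (TCP) lies midway between the tips of the shut fingers; the grasp point (between the pads) lies bot.hold_point_z behind it (bot.hold_point_z is the distance from the TCP to the grasp point, in m); z points along the fingers, y is the line along which they close (so a half turn about z gives the same grasp; the last joint's range is limited). The gripper opens to 85 mm and grips with 20 to 120 N. Pads are 22 mm wide; open, the fingers measure 114 mm over their backs; the gripper's body (76 mm by 85 mm) begins 54 mm behind the grasp point. The pads swing forward as they close: fully open they stand 13 mm farther back than shut.
Start: joints at [77.006, 4.979, 10.078, 95.1, 0, 90], TCP at [0.124, 0.536, 0.231] pointing down, gripper open.
Joint ranges: [-179.16, 179.16], [-48.56, 103.87], [-65.8, 70.77], [-126.05, 130.52], [-82.76, 87.17], [-180, 180]. Speed limits (degrees/s): [127.2, 127.2, 147.25, 180, 180, 180].

## Interface

Orientations are given as [roll, pitch, yaw] about the fixed x, y, z axes, in that order (R = Rz(yaw) Ry(pitch) Rx(roll)).
In Python, from workcell import bot, camera, camera_model, ticket gives the robot as it stands.
- The arm moves only by the tool send_rows, never from a script. Its argument "targets" is text: rows parted by semicolons, each of 5 numbers parted by spaces: the shift along the tool's x, y, z in mm, then the turn about the tool's z in degrees, then the closure in counts, from 0 (fully open) to 255 (shut). A call has 1 to 20 rows; each row is the pose to reach, as a shift and turn from the pose commanded when the call began, along the tool's axes at that moment; what a row does not reach only later rows make up. A row lasts 1/8 s, in which the tool goes at most 62.5 mm and 10.7 degrees, less where a joint would pass 70% of its speed; a pose out of reach is approached as far as the arm can. A call with a gripper value outside its range is refused whole. The fingers move at their own pace and stop on an object; "newtons" is the grip in N (left out, the last holds). Time passes only in rows, so rows that repeat a pose let the fingers close. It gives the time, the measured TCP pose, the force, the opening and the grip force at its end, in the units of the state.
- bot.get_obs(): the state, without advancing time (a new reading comes with each control period).
- camera(name): name is "scene" or "top" or "wrist"; returns the picture (384x512x3 uint8, blue, green, red); there is no depth.
- camera_model(name): a dict with "K" (3x3 intrinsics, pixels), "dist_coeffs" ([k1, k2, p1, p2, k3] as OpenCV has them; the pictures are not rectified), "pose" (4x4, takes a point from camera to world coordinates); the wrist camera has in their place "T_tool_cam" (4x4, takes a point from camera to tool coordinates, whose origin is the TCP and whose axes are the flange's). Camera axes: x right, y down, z forward; pixel columns grow to the right and rows downward; lengths in m; the calibration is good to about 2 mm. A picture is of the moment at which its call begins: read the wrist's pose just before it. camera_model takes no time and is no camera call.
- ticket.job_done(): hands the job in; it is judged then, once.
The state is a dict: "time": time; "q": joint angles; "qd": joint speeds; "joint_efforts": joint torques, N m; "ee_pos": TCP position; "tcp_rot": TCP orientation; "wrist_force": force on the tool from outside, world axes, zero at the start; "torque": the same for the moment, N m; "opening": finger opening in m; "grasp_force": force on a finger pad.
Only numpy, scipy, OpenCV 4.12 (cv2) and the standard library are available. Lean on these libraries where they do the work, as an engineer would, in place of code of your own. Each camera call takes 0.05 s, during which the arm holds its last target. There are 200 camera calls.

## Task

Take the battery pack out of its charger: gently pinch the sprung tab on its side inward and lift it free while the tab is held in, never pulling hard while the latch still holds. Then fit it into the battery well of the meter with its tab on the same side as the well's catch window, press it gently down against the sprung contact plate until it is fully home, and let go so that the tab springs out under the catch and keeps it there. Leave the small things lying about the bench where they are.

Things in the scene. Friction and masses are not known exactly. Their poses are not given: they have to be found in the camera images.
- pack: grey rectangular battery pack with a black press tab, 34 (x) x 46 (y) x 70 mm tall, about 0.2 kg. Origin: centre of its underside; z up when standing. At the start it stands latched in the charger, its upper 40 mm showing. The tab lies in a recess of its -x face; the +x face is plain. A 20 N pinch holds it well; squeezing with over 60 N, both fingers summed, damages it
- tab_pad (a point): outer face of the tab's thumb pad, on the pack's -x side, 53 mm above its underside; moves with the tab. The pad is 16 mm wide (y), spans 39 to 67 mm above the underside and stands 7.5 mm proud of the pack's -x face: the pack measures 41.5 mm over the pad, 35 mm with the tab fully in
- tab_lug (a point): outer upper edge of the lug at the tab's foot, 9 mm above the pack's underside: 14 mm wide, flat on top, sticking 5 mm out of the pack's -x face; it moves with the thumb pad and hooks under a well's catch
- tab (a joint): travel of the press tab, m: 0 = sprung fully out, 0.0065 = fully in (toward the pack's +x). Its spring pushes back with 8 N at 0 and 16 N fully in. Beyond about 0.004 (0.005 if the pack lies against the catch side) the lug passes the catch. Reads 0 when latched. The lug goes under the meter's catch only with the pack within 1 mm of the true floor
- charger: black square charging station, 86 x 90 mm, 38 mm high, fixed to the bench. Origin: centre of its underside, below its well; axes as the latched pack's. Pulling or pushing the pack against it with over 30 N breaks the catch
- charger_well (a point): centre of the floor of the charger's well, 8 mm above the bench. The well is 30 mm deep, opening 36.4 (x) x 48.4 mm (y), 4 mm chamfers at the rim. Catch on the -x side: a window 22 mm wide in the wall, from the floor to 10 mm above it, under a solid edge
- meter: grey portable meter lying on its back, screen and keys up, 100 (x) x 200 mm (y), fixed to the bench, case 46 mm high; the battery well is a rectangular insert whose rim stands 4 to 16 mm above the case. Origin: on the bench, below the well, 50 mm to +y of the middle of the base. Pressing the pack against it with over 30 N breaks it
- meter_well (a point): on the well's axis, 20 mm above the bench. The well's floor is 0 to 12 mm above this point: the insert was clamped at a height that differs from meter to meter and is not given, so home must be felt. Depth 30 mm, opening, chamfers, catch (on the meter's -x side) as in the charger, moved up with the floor. The pack's x axis must point along the meter's x
- meter_mouth (a point): on the well's axis, 45 mm above the listed well point, always above the rim. Inside the well a sprung contact plate starts 7 mm above the true floor and resists with 2.5 N at first touch and 6 N when the pack is at the floor, where it stops hard (come down slowly: a force stop overshoots). Once let go, it lifts the latched pack 1 mm, up against the catch
- relay_box: bystander: small pale card box 36 x 52 x 22 mm, origin at the centre of its underside
- reel_solder: bystander: reel of solder, 55 mm across, 45 mm high, origin at the centre of its underside
- battery_9v: bystander: small black block battery lying flat, 51 x 27 x 18 mm, origin at the centre of its underside
Things that resemble listed ones, but are neither listed nor needed, are in the scene too. What is shaped like the pack but yellow is not meant.

How it is judged:
By the outcome, as a careful person would: the job done as asked, in the order asked, and still so for the second after the job is handed in, with the robot touching nothing.
It also fails if it takes over 51 s, if anything falls off the work surface, if the arm or the gripper's body presses on something with over 40 N, if the wrist force passes 120 N, or if a joint passes its speed limit or range.

## Working session

There is one attempt and no reset: what is moved stays moved. The work goes in short steps, Python scripts to look and compute and a tool call to move; the robot and the scene stay as the last step left them, time stands still between calls to the robot, and variables do not carry over. Pictures are saved under pics/ and viewed, at most 10 in all, crops included, and the job is handed in when it is done.

Besides the shell and the picture viewer there is one more tool, called by a JSON object that holds its "api" and its "payload". send_rows: Moves the arm, as the interface text tells. Its arguments: {"type":"object","properties":{"targets":{"type":"string"},"newtons":{"type":"number"}},"required":["targets"]}

```bash
mkdir -p pics; ls
cat > h.py <<'E'
import numpy as np, cv2
from workcell import bot, camera, camera_model, ticket
from scipy.spatial.transform import Rotation as R
def snap(n,f):
    im=camera(n); cv2.imwrite('pics/'+f+'.png',im); return im
def T_of(n,obs=None):
    m=camera_model(n)
    if n!='wrist': return np.array(m['pose'])
    T=np.eye(4); T[:3,:3]=R.from_euler('xyz',obs['tcp_rot'],degrees=True).as_matrix(); T[:3,3]=obs['ee_pos']
    return T@np.array(m['T_tool_cam'])
def ray(n,px,T,z):
    m=camera_model(n); p=cv2.undistortPoints(np.array([[px]],float),np.array(m['K'],float),np.array(m['dist_coeffs'],float))[0,0]
    d=T[:3,:3]@np.array([p[0],p[1],1]); o=T[:3,3]; return o+d*(z-o[2])/d[2]
def proj(n,P,T):
    m=camera_model(n); Ti=np.linalg.inv(T)
    return cv2.projectPoints(np.array(P,float).reshape(-1,3),cv2.Rodrigues(Ti[:3,:3])[0],Ti[:3,3],np.array(m['K'],float),np.array(m['dist_coeffs'],float))[0].reshape(-1,2)
E
python3 - <<'E'
from h import *
print(bot.get_obs(), bot.hold_point_z)
a=snap('top','top0'); b=snap('scene','scene0')
for n in('top','scene'): print(np.round(camera_model(n)['pose'],3).tolist(), camera_model(n)['K'])
print(camera_model('wrist')['T_tool_cam'])
cv2.imwrite('pics/both.png',cv2.resize(a,(800,600),interpolation=cv2.INTER_CUBIC))
E
```

```text
pics
{'time': 0.0, 'q': array([7.70050779e+01, 5.01226589e+00, 1.00352591e+01, 9.50987233e+01,
       1.91442804e-03, 9.00013345e+01]), 'qd': array([-0.04253024, -0.01738731,  0.03391205,  0.10891418, -0.1203067 ,
       -0.01784653]), 'joint_efforts': array([ 6.14519831e-05, -5.20388496e+01,  4.64806259e+01,  1.63683062e-02,
       -4.38939799e-05, -6.66368933e-06]), 'ee_pos': array([0.12361755, 0.53570536, 0.23057908]), 'tcp_rot': array([-1.79924270e+02, -1.91266247e-03,  1.67003741e+02]), 'wrist_force': array([-0.4160497 ,  0.99381075,  0.01945642]), 'torque': array([ 0.05665532,  0.05713292, -0.00678774]), 'grasp_force': 0.0, 'opening': 0.08552195602971158} 0.0187
[[-0.019, -0.982, 0.188, 0.325], [-1.0, 0.017, -0.013, 0.025], [0.009, -0.188, -0.982, 1.112], [0.0, 0.0, 0.0, 1.0]] [[448.81502449   0.         257.03657009]
 [  0.         448.81502449 199.56497357]
 [  0.           0.           1.        ]]
[[0.651, -0.409, 0.639, 0.001], [-0.759, -0.339, 0.556, -0.437], [-0.01, -0.847, -0.531, 0.528], [0.0, 0.0, 0.0, 1.0]] [[422.80244166   0.         258.22509276]
 [  0.         422.80244166 196.01502933]
 [  0.           0.           1.        ]]
[[-5.60062729e-04 -9.50701655e-01 -3.10106513e-01  8.02348134e-02]
 [ 9.99999038e-01 -9.25940824e-04  1.03264933e-03  7.94961177e-04]
 [-1.26888171e-03 -3.10105637e-01  9.50701259e-01 -1.42710790e-01]
 [ 0.00000000e+00  0.00000000e+00  0.00000000e+00  1.00000000e+00]]
```

View pics/both.png

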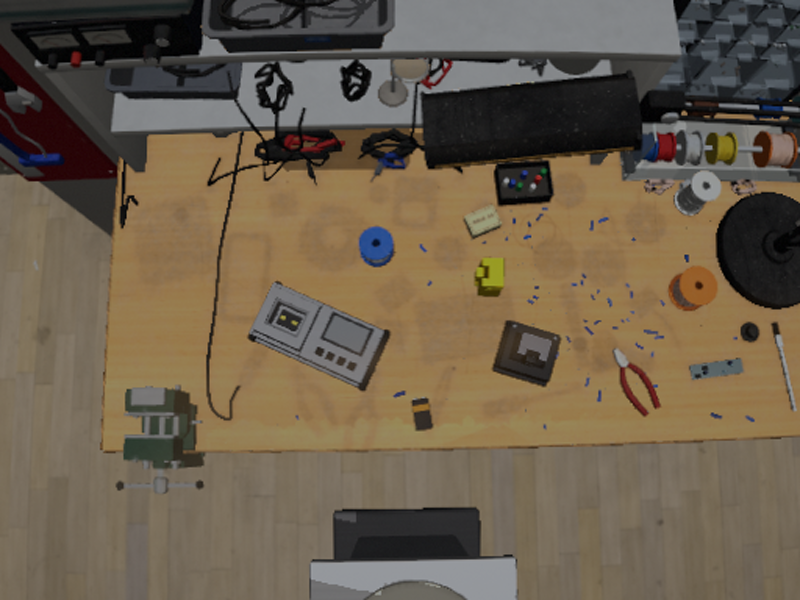

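View pics/scene0.png

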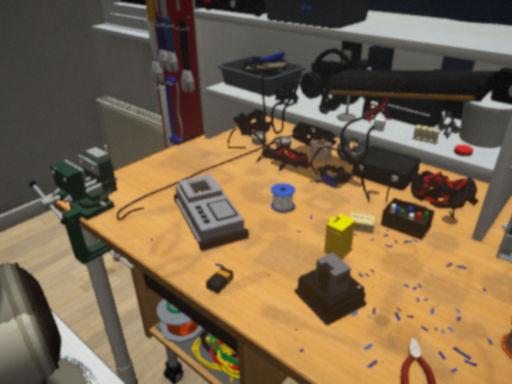

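Candidates for the pack: the grey block in the black charger (top 528,347 in the 800-px picture) and the yellow look-alike (490,275), which is excluded. The meter is at about (320,335), with its well at (288,318). Next is a close crop of the charger and meter.

Run:
```python
import cv2, numpy as np
a=cv2.imread('pics/top0.png'); b=cv2.imread('pics/scene0.png')
c1=cv2.resize(a[195:255,305:365],(400,400),interpolation=cv2.INTER_CUBIC)
c2=cv2.resize(a[175:255,155:255],(400,320),interpolation=cv2.INTER_CUBIC)
c2=cv2.copyMakeBorder(c2,0,80,0,0,cv2.BORDER_CONSTANT)
cv2.imwrite('pics/crop1.png',np.clip(np.hstack([c1,c2]).astype(float)*1.6,0,255).astype(np.uint8))
```

```text
(no output)
```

View pics/crop1.png

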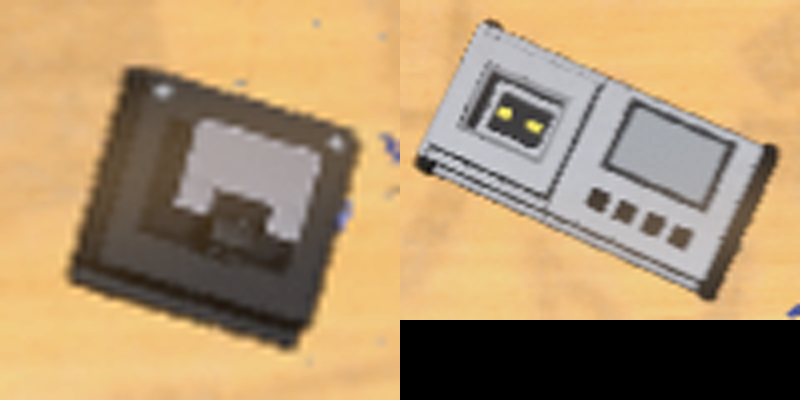

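Run:
```python
from h import *
T=T_of('top')
c=[(195,120),(320,155),(290,240),(175,205)]
P=[ray('top',(305+(u)/6.667-.5,195+v/6.667-.5),T,.078) for u,v in c]
P=np.array(P); print(P.round(3)); print('c',P.mean(0))
m=[(490,25),(775,148),(710,295),(420,165)]
Q=np.array([ray('top',(155+(u-400)/4-.5,175+v/4-.5),T,.04) for u,v in m]); print(Q.round(3),Q.mean(0))
w=np.array([ray('top',(155+(u-400)/4-.5,175+v/4-.5),T,.056) for u,v in [(490,65),(575,95),(545,160),(460,130)]]);print(w.round(3),w.mean(0))
o=bot.get_obs();Rm=R.from_euler('xyz',o['tcp_rot'],degrees=True).as_matrix()
print(Rm.round(3)); 
for t in(P.mean(0),w.mean(0)): print(Rm.T@(t+[0,0,.12]-o['ee_pos'])*1000)
```

```text
[[ 0.489 -0.168  0.078]
 [ 0.475 -0.212  0.078]
 [ 0.446 -0.199  0.078]
 [ 0.459 -0.159  0.078]]
c [ 0.46717635 -0.18446266  0.078     ]
[[0.58  0.207 0.04 ]
 [0.501 0.033 0.04 ]
 [0.413 0.073 0.04 ]
 [0.494 0.249 0.04 ]] [0.49704089 0.14047293 0.04      ]
[[0.552 0.204 0.056]
 [0.533 0.152 0.056]
 [0.493 0.17  0.056]
 [0.512 0.222 0.056]] [0.52252145 0.18702097 0.056     ]
[[-0.974  0.225 -0.   ]
 [ 0.225  0.974 -0.001]
 [-0.    -0.001 -1.   ]]
[-496.67844988 -624.45553958   33.40580216]
[-467.07526407 -250.01438587   54.96136965]
```

{"api": "send_rows", "payload": {"targets": "-47 -25 0 10 0;-94 -50 0 20 0;-140 -75 0 30 0;-187 -100 0 40 0;-234 -125 0 50 0;-280 -150 0 60 0;-327 -175 0 70 0;-374 -200 0 80 0;-420 -225 0 90 0;-450 -240 0 100 0;-465 -250 0 101 0;-465 -250 0 101 0;-465 -250 0 101 0;-465 -250 0 101 0;-465 -250 0 101 0"}}

```text
time: 1.98
ee_pos: [0.5201, 0.1884, 0.2315]
tcp_rot: [180.0, -0.0, 66.1]
wrist_force: [-0.1, 0.2, -0.5]
opening: 0.0854
grasp_force: 0.0
```

Run:
```python
from h import *
o=bot.get_obs(); print(o['time'],o['ee_pos'],o['tcp_rot'],o['q'].round(1),o['qd'].round(1))
im=snap('wrist','w_meter'); np.save('w_meter.npy',T_of('wrist',o))
cv2.imwrite('pics/w_meter2.png',cv2.resize(im,(800,600),interpolation=cv2.INTER_CUBIC))
```

```text
1.975 [0.5201003  0.18838992 0.23150783] [ 1.79988093e+02 -1.45050466e-02  6.61012098e+01] [ 19.9   5.4  10.6  95.1   0.  133.8] [-0.1  0.2  0.1  0.1 -0.1  0.1]
```

View pics/w_meter2.png

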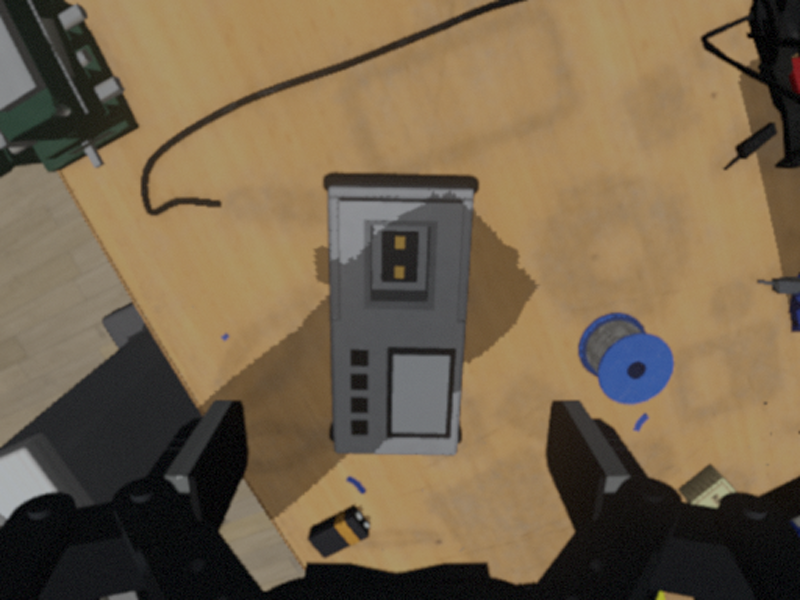

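The meter's top face runs from about (330,190) to (475,190) and down to (455,450), with its well rim near (370–432, 222–292). I'll enlarge it for precision.

Run:
```python
import cv2, numpy as np
a=cv2.imread('pics/w_meter.png')
c=cv2.resize(a[105:205,205:310],(630,600),interpolation=cv2.INTER_CUBIC)
cv2.imwrite('pics/crop2.png',np.clip(c.astype(float)*1.7,0,255).astype(np.uint8))
```

```text
(no output)
```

View pics/crop2.png

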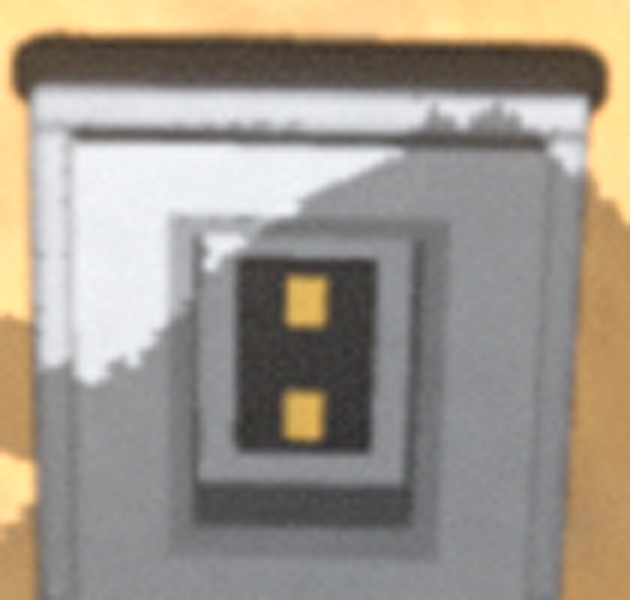

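The crop shows the rim's outer corners at about (200,235), (412,240), (410,487) and (200,483), with the dark floor at (237–375, 260–451) and the case edges at u≈32 and 590.

Run:
```python
from h import *
T=np.load('w_meter.npy')
f=lambda u,v:(205+u/6-.4,105+v/6-.4)
print(T[:3,3])
for z in(.050,.056,.062):
  for nm,c in(('rim',[(200,235),(412,240),(410,487),(200,483)]),):
    P=np.array([ray('wrist',f(*p),T,z) for p in c]); 
    w=np.linalg.norm(P[1]-P[0]),np.linalg.norm(P[2]-P[1]); d=P[1]-P[0]+P[2]-P[3]
    print(z,nm,P.mean(0).round(4),np.round(w,4),np.degrees(np.arctan2(d[1],d[0])))
for z in(.027,.033,.039):
    P=np.array([ray('wrist',f(*p),T,z) for p in [(240,258),(375,262),(372,452),(237,450)]]); d=P[1]-P[0]+P[2]-P[3]
    print(z,'blk',P.mean(0).round(4),np.linalg.norm(P[1]-P[0]),np.linalg.norm(P[2]-P[1]),np.degrees(np.arctan2(d[1],d[0])))
P=np.array([ray('wrist',f(*p),T,.046) for p in [(32,88),(590,95),(565,560),(38,560)]]);d=P[1]-P[0]
print('case',P.round(4),np.linalg.norm(d),np.linalg.norm(P[2]-P[3]),np.degrees(np.arctan2(d[1],d[0])))
g=lambda u,v:(u*.64-.2,v*.64-.2)
P=np.array([ray('wrist',g(*p),T,.046) for p in [(330,190),(474,191),(457,452),(334,452)]]);print(P.round(4),np.linalg.norm(P-np.roll(P,1,0),axis=1))
```

```text
[0.55169241 0.26197463 0.37423779]
0.05 rim [0.5226 0.1918 0.05  ] [0.0341 0.0414] -25.17789679912648
0.056 rim [0.5231 0.1931 0.056 ] [0.0334 0.0407] -25.17789679912641
0.062 rim [0.5237 0.1944 0.062 ] [0.0328 0.0399] -25.17789679912645
0.027 blk [0.5211 0.1878 0.027 ] 0.02329657993468427 0.03404446327731057 -25.220998276134374
0.033 blk [0.5216 0.1891 0.033 ] 0.02289403308103655 0.03345620132577814 -25.22099827613442
0.039 blk [0.5222 0.1904 0.039 ] 0.022491486227388707 0.03286793937424569 -25.220998276134402
case [[0.5006 0.2499 0.046 ]
 [0.5816 0.2127 0.046 ]
 [0.5489 0.1415 0.046 ]
 [0.4666 0.178  0.046 ]] 0.08907523723176947 0.09004250758954081 -24.625050114260585
[[0.5007 0.2476 0.046 ]
 [0.5812 0.2112 0.046 ]
 [0.5024 0.0428 0.046 ]
 [0.4208 0.079  0.046 ]] [0.18656319 0.08839311 0.18597329 0.08918999]
```

Run:
```python
from h import *
T=np.load('w_meter.npy')
f=lambda u,v:(205+u/6-.4,105+v/6-.4)
for z in(.046,.050,.056,.062):
  for c in([(170,213),(450,217),(438,558),(172,553)],):
    P=np.array([ray('wrist',f(*p),T,z) for p in c]); 
    print(z,P.mean(0).round(4),np.linalg.norm(P-np.roll(P,1,0),axis=1).round(4))
b=cv2.imread('pics/scene0.png'); c=cv2.resize(b[165:255,165:255],(590,590),interpolation=cv2.INTER_CUBIC)
cv2.imwrite('pics/crop3.png',np.clip(c.astype(float)*1.5,0,255).astype(np.uint8))
o=bot.get_obs();Rm=R.from_euler('xyz',o['tcp_rot'],degrees=True).as_matrix()
print(Rm.T@(np.array([.467,-.1845,.20])-o['ee_pos'])*1000)
```

```text
0.046 [0.5208 0.1867 0.046 ] [0.0581 0.0454 0.0583 0.0454]
0.05 [0.5211 0.1876 0.05  ] [0.0574 0.0448 0.0576 0.0448]
0.056 [0.5217 0.189  0.056 ] [0.0563 0.044  0.0566 0.044 ]
0.062 [0.5223 0.1904 0.062 ] [0.0553 0.0432 0.0555 0.0432]
[-362.3168443   102.50544535   31.41748363]
```

View pics/crop3.png

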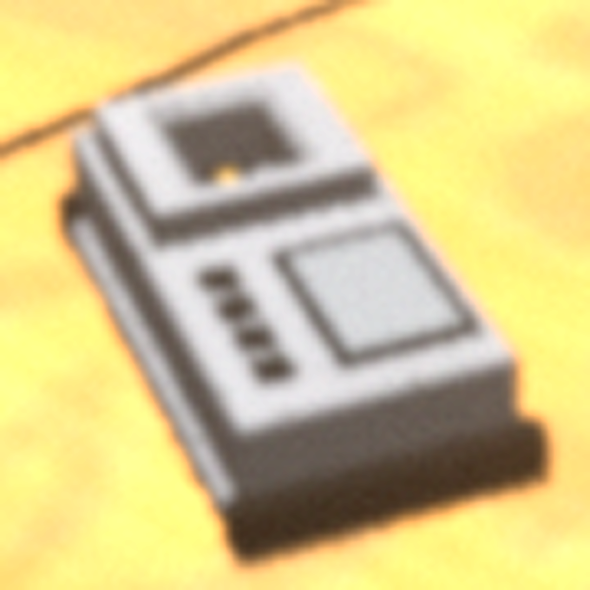

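Mouth size matches 44.4 x 56.4 mm at z≈0.055, so the well is at (0.5216, 0.1888) with yaw ≈ -25°. The insert is clearly raised. Next is the charger.

{"api": "send_rows", "payload": {"targets": "-50 14 5 -2 0;-100 28 10 -4 0;-150 42 15 -6 0;-200 57 20 -7 0;-250 71 25 -7 0;-300 85 30 -7 0;-340 96 31 -7 0;-362 102 31 -7 0;-362 102 31 -7 0;-362 102 31 -7 0;-362 102 31 -7 0;-362 102 31 -7 0"}}

```text
time: 3.52
ee_pos: [0.4667, -0.1837, 0.2004]
tcp_rot: [180.0, -0.0, 73.1]
wrist_force: [0.6, -0.1, -0.4]
opening: 0.0851
grasp_force: 0.0
```

Run:
```python
from h import *
o=bot.get_obs(); print(o['time'],o['ee_pos'],o['tcp_rot'],o['qd'].round(1))
T=T_of('wrist',o)
im=snap('wrist','w_ch'); np.save('w_ch.npy',T)
p=proj('wrist',[[.467,-.1845,.078]],T)[0]; u,v=int(p[0])-60,int(p[1])-50; print(u,v)
u=max(u,0);v=max(v,0)
c=cv2.resize(im[v:v+110,u:u+120],None,fx=5.4,fy=5.4,interpolation=cv2.INTER_CUBIC)
cv2.imwrite('pics/crop4.png',np.clip(c.astype(float)*1.9,0,255).astype(np.uint8)); print(u,v,c.shape)
```

```text
3.525 [ 0.46674202 -0.18373291  0.20037354] [ 1.79989701e+02 -1.52111667e-03  7.30763099e+01] [-0.2 -0.  -0.1 -0.   0.  -0.1]
195 137
195 137 (594, 648, 3)
```

View pics/crop4.png

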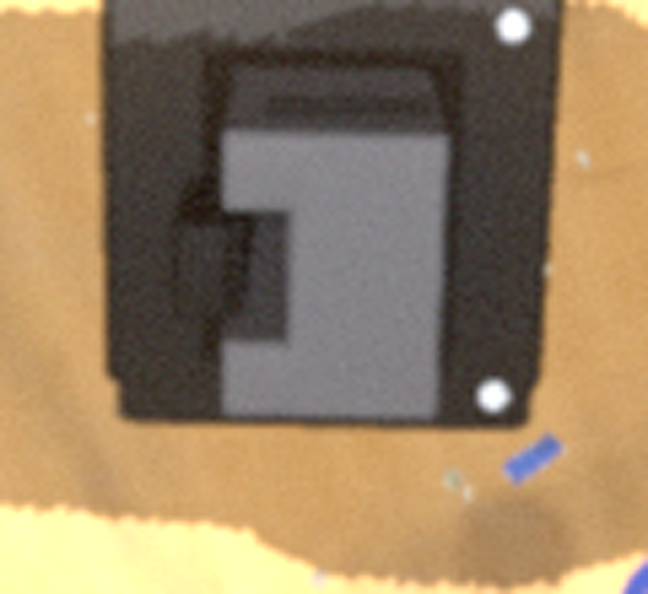

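The crop shows the grey pack top with corners (222,130), (449,133), (438,416) and (222,414). The black tab recess is on the left (175–288, 212–340), i.e. the tool's -y side, which is the pack's -x side.

Run:
```python
from h import *
T=np.load('w_ch.npy')
f=lambda u,v:(195+u/5.4-.4,137+v/5.4-.4)
P=np.array([ray('wrist',f(*p),T,.078) for p in [(222,130),(449,133),(438,416),(222,414)]])
print(P.round(4),np.linalg.norm(P-np.roll(P,1,0),axis=1).round(4))
d=P[1]-P[0]; e=P[1]-P[2]; print('yaw',np.degrees(np.arctan2(d[1],d[0])),np.degrees(np.arctan2(e[1],e[0]))-90, P.mean(0))
# charger top corners z=.038
Q=np.array([ray('wrist',f(*p),T,.038) for p in [(530,425),(118,418),(103,0),(562,0)]]);print(Q.round(4),np.linalg.norm(Q-np.roll(Q,1,0),axis=1))
o=bot.get_obs();Rm=R.from_euler('xyz',o['tcp_rot'],degrees=True).as_matrix()
print(Rm.T@(P.mean(0)-o['ee_pos'])*1000)
```

```text
[[ 0.4586 -0.1585  0.078 ]
 [ 0.4906 -0.1688  0.078 ]
 [ 0.4768 -0.2115  0.078 ]
 [ 0.4448 -0.2014  0.078 ]] [0.045  0.0336 0.0449 0.0336]
yaw -17.724551874103003 -17.8960253594565 [ 0.46769197 -0.18505626  0.078     ]
[[ 0.4903 -0.2338  0.038 ]
 [ 0.42   -0.211   0.038 ]
 [ 0.4417 -0.1394  0.038 ]
 [ 0.5151 -0.1618  0.038 ]] [0.07623668 0.07390637 0.07481172 0.07666632]
[ -0.86609111   1.29905199 122.37332474]
```

{"api": "send_rows", "payload": {"targets": "-1 1 40 1 0;-1 1 80 1 0;-1 1 110 1 0;-1 1 130 1 40;-1 1 145 1 80;-1 1 153 1 90;-1 1 158 1 90;-1 1 158 1 90;-1 1 158 1 90;-1 1 158 1 90", "newtons": 20}}

```text
time: 4.82
ee_pos: [0.4674, -0.1858, 0.0427]
tcp_rot: [180.0, 0.0, 72.0]
wrist_force: [0.5, 0.6, -0.3]
opening: 0.055
grasp_force: 0.0
```

Run:
```python
from h import *
o=bot.get_obs(); print({k:np.round(v,4) for k,v in o.items()})
T=T_of('wrist',o)
im=snap('wrist','w_g'); c=im[150:384,110:420]
cv2.imwrite('pics/crop5.png',np.clip(cv2.resize(c,None,fx=2.5,fy=2.5,interpolation=cv2.INTER_CUBIC).astype(float)*1.9,0,255).astype(np.uint8))
```

```text
{'time': np.float64(4.825), 'q': array([-2.16784e+01, -8.19900e-01, -1.67880e+01,  7.39904e+01,
       -1.00000e-04,  8.63194e+01]), 'qd': array([ 0.0489,  0.1661, -0.1743, -0.064 , -0.0973, -0.0998]), 'joint_efforts': array([ 5.40000e-03, -4.51173e+01,  4.60437e+01, -1.70000e-03,
        2.00000e-04,  0.00000e+00]), 'ee_pos': array([ 0.4674, -0.1858,  0.0427]), 'tcp_rot': array([1.799587e+02, 2.700000e-03, 7.200220e+01]), 'wrist_force': array([ 0.4852,  0.5996, -0.3321]), 'torque': array([-0.0317,  0.0088,  0.0105]), 'grasp_force': np.float64(0.0), 'opening': np.float64(0.055)}
```

View pics/crop5.png

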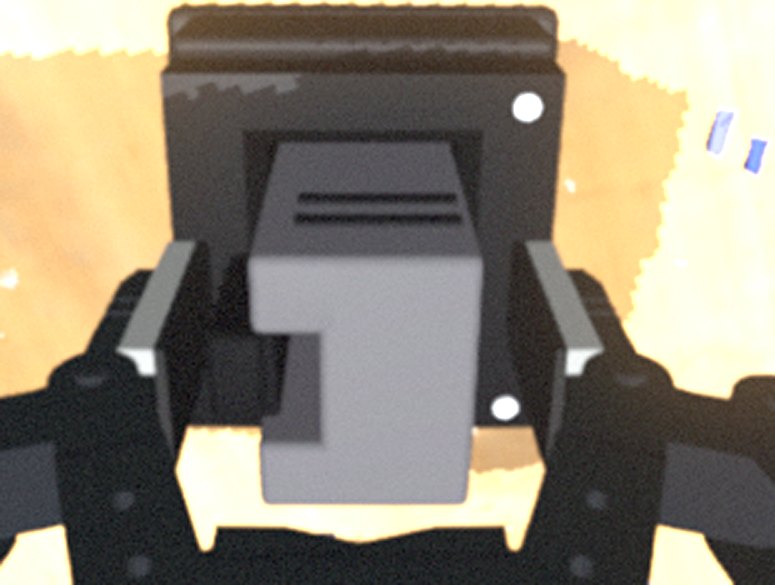

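The fingers straddle the pack, with the tab on the left. The pack's centre is at column ≈366 against ≈360 for the hand, so it's about centred. Closing gently.

{"api": "send_rows", "payload": {"targets": "0 0.5 0 0 110;0 0.5 0 0 122;0 0.5 0 0 128;0 0.5 0 0 132;0 0.5 0 0 136;0 0.5 0 0 140;0 0.5 0 0 140;0 0.5 0 0 140", "newtons": 20}}

```text
time: 5.88
ee_pos: [0.4667, -0.1855, 0.0424]
tcp_rot: [-179.9, -0.0, 72.0]
wrist_force: [-5.8, 2.4, 6.9]
opening: 0.0391
grasp_force: 7.5
```

{"api": "send_rows", "payload": {"targets": "0 -0.4 0 0 143;0 -0.6 0 0 146;0 -0.6 0 0 150;0 -0.6 0 0 153;0 -0.6 0 0 156;0 -0.6 0 0 156;0 -0.6 0 0 156"}}

```text
time: 6.75
ee_pos: [0.4684, -0.1861, 0.0432]
tcp_rot: [179.8, 0.0, 72.0]
wrist_force: [1.7, -0.0, 5.9]
opening: 0.0337
grasp_force: 20.0
```

{"api": "send_rows", "payload": {"targets": "0 0 -0.5 0 165;0 0 -1 0 165;0 0 -1.5 0 165;0 0 -2 0 165;0 0 -3 0 165;0 0 -3 0 165", "newtons": 20}}

```text
time: 7.5
ee_pos: [0.4669, -0.1856, 0.0452]
tcp_rot: [-180.0, -0.0, 72.0]
wrist_force: [0.4, 0.4, -2.1]
opening: 0.0337
grasp_force: 20.2
```

{"api": "send_rows", "payload": {"targets": "0 0 -2 0 165;0 0 -4 0 165;0 0 -6 0 165;0 0 -9 0 165;0 0 -12 0 165;0 0 -15 0 165;0 0 -15 0 165"}}

```text
time: 8.38
ee_pos: [0.4672, -0.1857, 0.0606]
tcp_rot: [180.0, 0.0, 72.0]
wrist_force: [-0.0, -0.6, -3.0]
opening: 0.0336
grasp_force: 20.2
```

Free, with only the pack's weight on the wrist. Carrying it to a viewing pose beside the meter well.

{"api": "send_rows", "payload": {"targets": "0 0 -10 0 165;0 0 -25 0 165;0 0 -45 0 165;25 -6 -65 1 165;60 -14 -85 2 165;100 -23 -100 3 165;140 -32 -100 4 165;180 -41 -100 5 165;220 -50 -100 6 165;260 -59 -100 7 165;290 -66 -100 7 165;308 -70 -100 7 165;313 -71 -100 7 165;313 -71 -100 7 165;313 -71 -100 7 165;313 -71 -100 7 165"}}

```text
time: 10.38
ee_pos: [0.4963, 0.1333, 0.1604]
tcp_rot: [180.0, 0.0, 64.9]
wrist_force: [0.0, -0.2, -2.8]
opening: 0.0336
grasp_force: 20.4
```

Run:
```python
from h import *
o=bot.get_obs(); print(o['time'],o['ee_pos'],o['tcp_rot'],o['opening'],o['grasp_force'],o['wrist_force'])
T=T_of('wrist',o); np.save('w_m3.npy',T); print(T[:3,3])
im=snap('wrist','w_m3'); p=proj('wrist',[[.5216,.1888,.055]],T)[0]; print(p)
u,v=max(int(p[0])-60,0),max(int(p[1])-50,0); print(u,v)
c=im[v:v+110,u:u+120]; c=cv2.resize(c,None,fx=5.4,fy=5.4,interpolation=cv2.INTER_CUBIC)
s=cv2.resize(im,(160,120)); 
c=np.clip(c.astype(float)*1.8,0,255).astype(np.uint8)
c=np.hstack([c,np.zeros((c.shape[0],150,3),np.uint8)]); c[:113,648:798]=cv2.resize(im,(150,113))
cv2.imwrite('pics/crop6.png',c)
```

```text
10.375 [0.49629809 0.13328305 0.16037673] [1.79993659e+02 1.41685966e-03 6.49488615e+01] 0.03360677148963859 20.420147725380957 [ 0.01985726 -0.21044863 -2.80340252]
[0.52937415 0.20623662 0.30308459]
[254.12323364 112.10736975]
194 62
```

View pics/crop6.png

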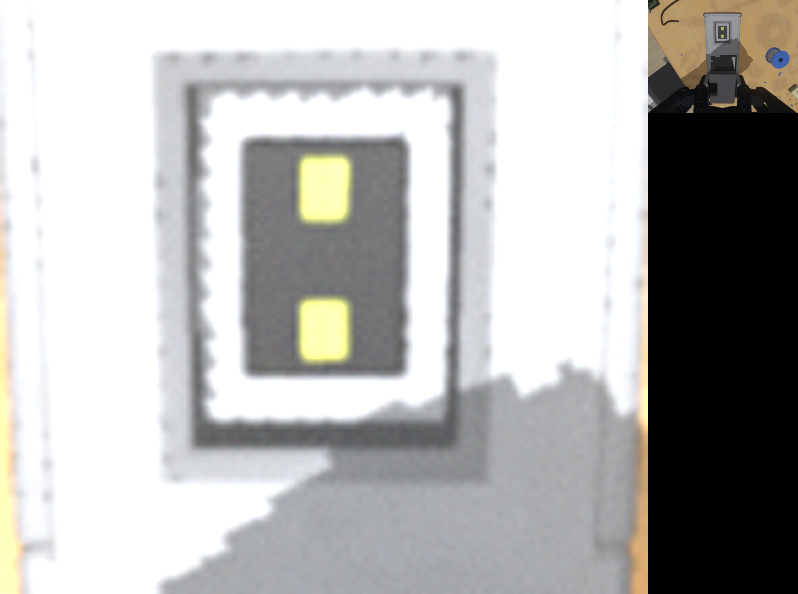

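The mouth's outer chamfer corners are (155,52), (495,53), (488,482) and (162,480), and the inner opening is (187–463, 85–446). The thumbnail shows the pack still upright in the hand.

Run:
```python
from h import *
T=np.load('w_m3.npy')
f=lambda u,v:(194+u/5.4-.4,62+v/5.4-.4)
for z in(.050,.054,.058,.062):
  for k,c in((0,[(155,52),(495,53),(488,482),(162,480)]),(.004,[(187,85),(463,85),(457,446),(192,446)])):
    P=np.array([ray('wrist',f(*p),T,z-k) for p in c]); d=P[1]-P[0]+P[2]-P[3];e=P[0]-P[3]+P[1]-P[2]
    print(z,P.mean(0).round(4),np.linalg.norm(P-np.roll(P,1,0),axis=1).round(4),np.degrees(np.arctan2(d[1],d[0])).round(2),np.degrees(np.arctan2(e[1],e[0])).round(2)-90)
```

```text
0.05 [0.5212 0.1886 0.05  ] [0.0573 0.0448 0.0575 0.0457] -25.34 -25.08
0.05 [0.5212 0.1887 0.046 ] [0.0491 0.0371 0.0491 0.0375] -25.08 -25.159999999999997
0.054 [0.5214 0.1889 0.054 ] [0.0564 0.0441 0.0566 0.045 ] -25.34 -25.08
0.054 [0.5214 0.189  0.05  ] [0.0483 0.0365 0.0483 0.0369] -25.08 -25.159999999999997
0.058 [0.5215 0.1892 0.058 ] [0.0555 0.0434 0.0557 0.0442] -25.34 -25.08
0.058 [0.5215 0.1892 0.054 ] [0.0475 0.036  0.0475 0.0363] -25.08 -25.159999999999997
0.062 [0.5216 0.1894 0.062 ] [0.0546 0.0427 0.0548 0.0435] -25.34 -25.08
0.062 [0.5216 0.1895 0.058 ] [0.0468 0.0354 0.0468 0.0357] -25.08 -25.159999999999997
```

{"api": "send_rows", "payload": {"targets": "20 0 0 0 165;45 -1 10 0 165;58 -1.2 30 0 165;60.7 -1.2 50 0 165;60.7 -1.2 60 0 165;60.7 -1.2 65 0 165;60.7 -1.2 68 0 165;60.7 -1.2 68 0 165;60.7 -1.2 68 0 165"}}

```text
time: 11.55
ee_pos: [0.5211, 0.1895, 0.0929]
tcp_rot: [180.0, -0.0, 65.0]
wrist_force: [-0.4, 0.8, -1.7]
opening: 0.0341
grasp_force: 20.4
```

{"api": "send_rows", "payload": {"targets": "-0.6 0 1 0 165;-0.6 0 2.5 0 165;-0.6 0 4 0 165;-0.6 0 5.5 0 165;-0.6 0 7 0 165;-0.6 0 7 0 165"}}

```text
time: 12.3
ee_pos: [0.5205, 0.1889, 0.0851]
tcp_rot: [-180.0, 0.0, 65.0]
wrist_force: [0.2, 0.5, -2.4]
opening: 0.034
grasp_force: 20.4
```

{"api": "send_rows", "payload": {"targets": "0 0 1 0 165;0 0 2 0 165;0 0 3 0 165;0 0 4 0 165;0 0 5 0 165;0 0 6 0 165;0 0 6 0 165"}}

```text
time: 13.18
ee_pos: [0.5205, 0.1889, 0.0792]
tcp_rot: [-180.0, 0.0, 65.0]
wrist_force: [-0.2, -0.3, -1.8]
opening: 0.0338
grasp_force: 20.4
```

{"api": "send_rows", "payload": {"targets": "0 0 1 0 165;0 0 2 0 165;0 0 3 0 165;0 0 4 0 165;0 0 5 0 165;0 0 5 0 165"}}

```text
time: 13.92
ee_pos: [0.5205, 0.1889, 0.0742]
tcp_rot: [-180.0, 0.0, 65.0]
wrist_force: [0.8, 0.2, -1.8]
opening: 0.0338
grasp_force: 20.4
```

{"api": "send_rows", "payload": {"targets": "0 0 1 0 165;0 0 2 0 165;0 0 3 0 165;0 0 4 0 165;0 0 5 0 165;0 0 5 0 165"}}

```text
time: 14.68
ee_pos: [0.5206, 0.189, 0.0695]
tcp_rot: [180.0, -0.0, 65.0]
wrist_force: [-0.7, 0.7, -0.4]
opening: 0.0337
grasp_force: 20.8
```

{"api": "send_rows", "payload": {"targets": "0 0 0.7 0 165;0 0 1.4 0 165;0 0 2 0 165;0 0 2 0 165"}}

```text
time: 15.18
ee_pos: [0.5206, 0.189, 0.0673]
tcp_rot: [180.0, -0.0, 65.0]
wrist_force: [-0.9, 0.6, 1.7]
opening: 0.0339
grasp_force: 21.0
```

{"api": "send_rows", "payload": {"targets": "0 0 0.7 0 165;0 0 1.4 0 165;0 0 2 0 165;0 0 2 0 165"}}

```text
time: 15.68
ee_pos: [0.5206, 0.1889, 0.0653]
tcp_rot: [180.0, -0.0, 65.0]
wrist_force: [-0.9, -0.7, 1.2]
opening: 0.0338
grasp_force: 21.1
```

{"api": "send_rows", "payload": {"targets": "0 0 0.5 0 165;0 0 1 0 165;0 0 1.5 0 165;0 0 1.5 0 165"}}

```text
time: 16.18
ee_pos: [0.5207, 0.1889, 0.0638]
tcp_rot: [180.0, -0.0, 65.0]
wrist_force: [-0.9, -0.2, 3.0]
opening: 0.0341
grasp_force: 21.4
```

{"api": "send_rows", "payload": {"targets": "0 0 0.3 0 165;0 0 0.6 0 165;0 0 0.9 0 165;0 0 0.9 0 165"}}

```text
time: 16.68
ee_pos: [0.5206, 0.1889, 0.0629]
tcp_rot: [180.0, -0.0, 65.0]
wrist_force: [0.8, -0.4, 3.4]
opening: 0.0339
grasp_force: 21.6
```

{"api": "send_rows", "payload": {"targets": "0 0 0.3 0 165;0 0 0.6 0 165;0 0 0.6 0 165;0 0 0.6 0 165"}}

```text
time: 17.18
ee_pos: [0.5207, 0.189, 0.0628]
tcp_rot: [180.0, -0.0, 65.0]
wrist_force: [-2.0, -0.9, 7.6]
opening: 0.0336
grasp_force: 22.1
```

{"api": "send_rows", "payload": {"targets": "0 0 0.3 0 165;0 0 0.5 0 165;0 0 0.5 0 165"}}

```text
time: 17.55
ee_pos: [0.5207, 0.189, 0.0627]
tcp_rot: [180.0, -0.0, 65.0]
wrist_force: [-2.0, -1.8, 11.7]
opening: 0.0339
grasp_force: 22.9
```

Fully home: the stop is hard, 7 mm below first contact with the plate. Releasing gradually while holding light downward pressure.

{"api": "send_rows", "payload": {"targets": "0 0 0.2 0 150;0 0 0.4 0 146;0 0 0.6 0 142;0 0 0.8 0 138;0 0 0.8 0 138"}}

```text
time: 18.18
ee_pos: [0.5201, 0.1895, 0.0618]
tcp_rot: [-180.0, -0.1, 65.0]
wrist_force: [-4.2, 1.0, 10.0]
opening: 0.0392
grasp_force: 7.8
```

{"api": "send_rows", "payload": {"targets": "0 0 0.1 0 134;0 0 0.2 0 130;0 0 0.3 0 126;0 0 0.3 0 120;0 0 0.3 0 120"}}

```text
time: 18.8
ee_pos: [0.5206, 0.1888, 0.0605]
tcp_rot: [-180.0, 0.0, 65.0]
wrist_force: [-0.0, -0.5, -0.9]
opening: 0.045
grasp_force: 0.0
```

{"api": "send_rows", "payload": {"targets": "0 0 0 0 90;0 0 0 0 50;0 0 0 0 20;0 0 -5 0 0;0 0 -20 0 0;0 0 -45 0 0;0 0 -75 0 0;0 0 -100 0 0;0 0 -100 0 0;0 0 -100 0 0;0 0 -100 0 0"}}

```text
time: 20.18
ee_pos: [0.5202, 0.1888, 0.1598]
tcp_rot: [-179.9, 0.1, 65.0]
wrist_force: [0.6, 0.3, -0.6]
opening: 0.0854
grasp_force: 0.0
```

Run:
```python
from h import *
o=bot.get_obs(); print(o['time'],o['ee_pos'],o['wrist_force'])
T=T_of('wrist',o); np.save('w_m4.npy',T)
im=snap('wrist','w_m4'); p=proj('wrist',[[.521,.189,.095]],T)[0]
u,v=max(int(p[0])-60,0),max(int(p[1])-60,0); print(u,v)
c=cv2.resize(im[v:v+120,u:u+120],(500,500),interpolation=cv2.INTER_CUBIC)
b=snap('scene','scene9'); d=cv2.resize(b[140:230,165:219],(300,500),interpolation=cv2.INTER_CUBIC)
cv2.imwrite('pics/crop7.png',np.clip(np.hstack([c,d]).astype(float)*1.5,0,255).astype(np.uint8))
```

```text
20.175 [0.52017044 0.18878894 0.15976656] [ 0.60618091  0.31430693 -0.56349365]
196 151
```

View pics/crop7.png

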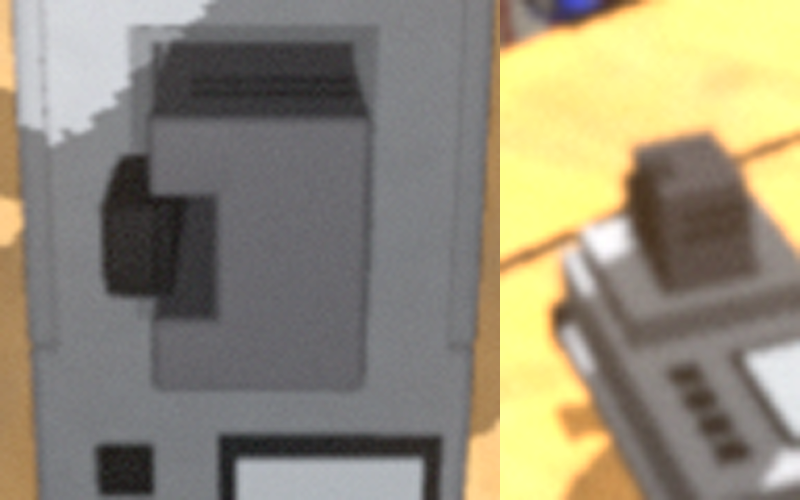

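The pack stands upright in the well. The tab pad at (105–150, 155–295) stands about 7 mm proud, the same as when it was latched in the charger, so the lug is under the catch.

```bash
python3 -c "
from h import *
print(ticket.job_done())"
```

```text
the job is handed in; nothing more can be done
None
```

The pack is out of the charger, pressed fully home in the meter's well and appears latched: the tab has sprung out about 7 mm, as it had in the charger. No move went near the small bench items, and the job was handed in at about 20 s.

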